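# Chase the thread of a stand base with a crank-handled tap

### The arm

A 7-joint arm with a two-finger parallel gripper is mounted at the origin on the work surface. World frame = base frame: x ahead of the robot, y to its left, z up, the work surface at z = 0. Lengths are in m, angles in degrees, forces in N, time in s.
With the tool pointing down it reaches from about 0.35 to 0.9 m from the base axis. Payload 7.2 kg.
Tool frame: the origin (TCP) lies at the very end of the fingers, on their centre line; the grasp point (between the pads) lies 19 mm behind it (grasp_offset is the distance from the TCP to the grasp point, in m); z points along the fingers, y is the direction in which the jaws open and shut (so a half turn about z gives the same grasp; the last joint's range is limited). The gripper opens to 85 mm and grips with 20 to 120 N. Pads are 22 mm wide; open, the fingers measure 114 mm over their backs; the gripper's body (76 mm by 85 mm) begins 54 mm behind the grasp point. The pads swing forward as they close: fully open they stand 13 mm farther back than shut.
Start: joints at [-80.283, 23.554, -0.728, 91.456, 0.321, 64.991, -4.71], TCP at [0.147, 0.607, 0.231] pointing down, gripper open.
Joint ranges: [-169.25, 169.25], [-16.82, 113.86], [-84.01, 82.57], [7.8, 145.47], [-59.2, 239.2], [7.22, 106.19], [-163.78, 163.78]. Speed limits (degrees/s): [136.94, 136.94, 172.46, 172.46, 180, 180, 180].

### API

Orientations are given as [roll, pitch, yaw] about the fixed x, y, z axes, in that order (R = Rz(yaw) Ry(pitch) Rx(roll)).
In Python, from rig import * gives the robot as it stands.
- The arm moves only by the shell command python3 -m crank 'ROWS' [FORCE]. ROWS is JSON, a list of rows, each a list of 7 numbers: the opening, from -1 (shut) to 1 (fully open), then the shift along the tool's x, y, z in cm, then the turn, a rotation vector about the tool's x, y, z in rad. A call has 1 to 10 rows; each row is the pose to reach, as a shift and turn from the pose commanded when the call began, along the tool's axes at that moment; what a row does not reach only later rows make up. A row lasts 1/10 s, in which the tool goes at most 50 mm and 8.59 degrees, less where a joint would pass 70% of its speed; a pose out of reach is approached as far as the arm can. A call with a gripper value outside its range is refused whole. The fingers move at their own pace and stop on an object; FORCE is the grip in N (left out, the last holds). Time passes only in rows, so rows that repeat a pose let the fingers close. It gives the time, the measured TCP pose, the force and the opening at its end, in the units of the state.
- read_state(): the state, without advancing time (a new reading comes with each control period).
- capture(name): name is "scene" or "top"; returns a dict with "img" (400x640x3 uint8, blue, green, red), "vfov" (degrees; the focal length in pixels is half the picture's height over the tangent of half this angle, whatever the lens; pixels are square), "cx", "cy" (the principal point, pixels), "R" (3x3) and "t" (3): a world point X has camera coordinates R X + t. Camera axes: x right, y down, z forward; pixel columns grow to the right and rows downward; lengths in m; the calibration is good to about 2 mm. A picture is of the moment at which its call begins. There is no depth.
- close_job(): hands the job in, once; it reports no verdict.
The state is a dict: "time": time; "joint_pos": joint angles; "joint_vel": joint speeds; "effort": joint torques, N m; "tcp_pos": TCP position; "tool_rot": TCP orientation; "force": force on the tool from outside, world axes, zero at the start; "ft_torque": the same for the moment, N m; "grip_width": finger opening in m.
Only numpy, scipy, OpenCV 4.12 (cv2) and the standard library are available. Lean on these libraries where they do the work, as an engineer would, in place of code of your own. Each camera call takes 0.05 s, during which the arm holds its last target.

### The job

Clean out the thread of the grey stand base with the tap standing in it, using the green knob of its tap wrench: turn it half a turn forward (clockwise from above), back it off a quarter turn to free the chips, then turn it forward again until the tap is fully home against its stop, and let go. Leave the other tap wrench, the one with the orange knob in the blue base, alone.

Things in the scene. Friction and masses are not known exactly. Their poses are not given: they have to be found in the camera images.
- tap (a joint): Angle (rad) of the green-knobbed tap wrench in the grey base. Grows clockwise seen from above (forward, screwing in). Starts between 0 and 0.5; a hard stop at 5.0 means fully home, about half a turn beyond the quarter-turn back-off. Turning takes about 0.25 N m (5 N at the knob) either way; it stays where left and sinks 1.75 mm per turn.
- tap_knob (a point): Middle of the green crank knob: upright round grip, 18 mm across, 48 mm tall, its middle 116 mm above the bench, on the end of a steel crossbar. It spins freely on its own upright axis, so it can be gripped from above and led round without turning the gripper. Bar and hub below it reach 92 mm high; nothing else nearby is higher. The bar's other end has a bare steel ball.
- tap_axis (a point): Point on the upright turning axis of that tap, 116 mm above the bench, level with the knob's middle; the knob circles round it at a radius of 55 mm. The grey base under it (plate 180 x 120 x 18 mm, steel boss 36 mm across, 48 mm high) is strapped to the bench and does not move.
- other_knob (a point): Middle of the orange knob of the other tap wrench, in the blue stand base 0.28 m or more away (axis to axis), alike but for its colours. It belongs to another job: leave it alone.

How it is judged (in metres and radians):
On the way, in this order (a step that is already met when the one before it is completed fails the run):
1. the green-knobbed wrench has been turned about half a turn forward from its start (145 to 215 degrees) (distance of tap_knob from where it was at the start of the episode above 0.1049 m), for 0.2 s.
2. it has been backed off about a quarter turn, to 55 to 125 degrees ahead of its start (distance of tap_knob from where it was at the start of the episode between 0.0508 and 0.0976 m and value of joint tap below 3.2 rad), for 0.1 s.
At the end, for the whole second after the job is handed in: The tap in the grey base is fully home: within 0.2 rad (11 degrees) of its stop at 5.0 rad, at rest and let go (value of joint tap above 4.8 rad and velocity of joint tap between -0.1 and 0.1 rad/s); the robot touches nothing.
It fails at once if the other tap wrench (orange knob) has been turned, its knob moved by more than 15 mm (distance of other_knob from where it was at the start of the episode above 0.015 m).
It also fails if it takes over 46 s, if anything falls off the work surface, if the arm or the gripper's body presses on something with over 40 N, if the wrist force passes 120 N, or if a joint passes its speed limit or range.

## Working session

There is one attempt and no reset: what is moved stays moved. The work goes in short steps, Python scripts to look and compute and a shell command to move; the robot and the scene stay as the last step left them, time stands still between calls to the robot, and variables do not carry over. Pictures are saved under pics/ and viewed, and the job is handed in when it is done.

```bash
ls; mkdir -p pics; python3 - <<'E'
from rig import *
import cv2
s=read_state(); print(s)
for n in ("scene","top"):
    c=capture(n); cv2.imwrite(f"pics/{n}0.png",c["img"]); print(n,c["vfov"],c["cx"],c["cy"],c["R"],c["t"])
E
```

```text
pics
{'time': 0.0, 'joint_pos': array([-80.28143443,  23.60165488,  -0.7287825 ,  91.50562922,
         0.31992468,  64.98890783,  -4.70975953]), 'joint_vel': array([ 0.03562554, -0.06119651, -0.09598672, -0.04214231,  0.03286927,
       -0.05539639,  0.02901612]), 'effort': array([ 2.35097787e-04, -6.00622916e+01,  6.82678521e-01, -2.99420589e+01,
        1.39006696e-02,  1.06618533e-02,  1.58744058e-05]), 'tcp_pos': array([0.14715378, 0.6069108 , 0.23042391]), 'tool_rot': array([-1.79906004e+02,  5.65804703e-03,  1.66375247e+02]), 'force': array([ 0.40932957,  0.34609766, -0.76637653]), 'ft_torque': array([0.04221   , 0.01985192, 0.017168  ]), 'grip_width': 0.0853670278180488}
scene 52.68503644307355 319.6396436491562 203.55815094335102 [[-0.19467321  0.98083795  0.00769789]
 [ 0.52653269  0.11111933 -0.84286169]
 [-0.82756611 -0.1600294  -0.5380752 ]] [ 0.11102889 -0.22792472  1.20053452]
top 45.56371127763824 314.26946539196575 198.91722037693395 [[ 0.00429735 -0.9991484   0.04103667]
 [-0.98850342 -0.0104467  -0.15083718]
 [ 0.15113742 -0.03991669 -0.9877065 ]] [-0.02712828  0.59334004  0.93304579]
```

View pics/scene0.png

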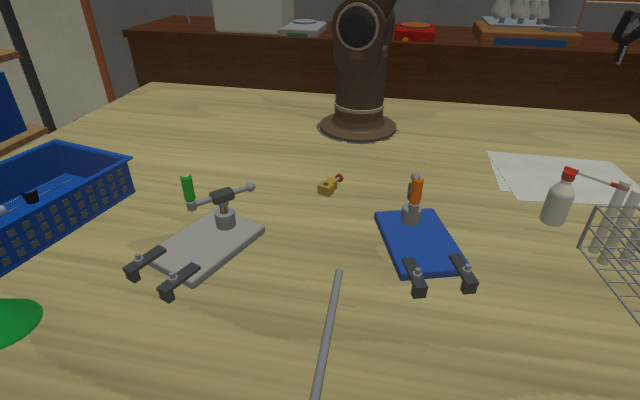

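View pics/top0.png

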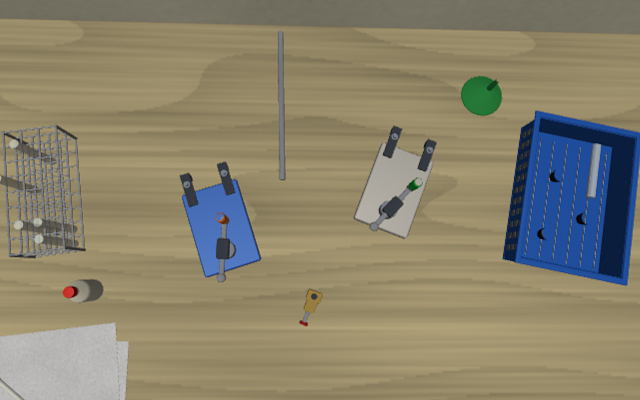

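The scene view looks back at the robot. The green knob is at about (187,189), the dark hub at (221,196), and its boss at (226,218). The orange wrench is at (416,190). In the top view the green knob is at (415,184), the hub at (390,208) and the ball at (375,227). The arm is out of view.

```bash
cat > h.py <<'E'
from rig import *
import cv2, numpy as np
def ray(c,u,v):
    f=200/np.tan(np.radians(c["vfov"])/2); R=np.array(c["R"]);t=np.array(c["t"])
    d=R.T@np.array([(u-c["cx"])/f,(v-c["cy"])/f,1]); return -R.T@t,d
def plane(c,u,v,z):
    o,d=ray(c,u,v); return o+d*(z-o[2])/d[2]
def tri(rays):
    A=np.zeros((3,3));b=np.zeros(3)
    for o,d in rays:
        d=d/np.linalg.norm(d);P=np.eye(3)-np.outer(d,d);A+=P;b+=P@o
    x=np.linalg.solve(A,b)
    return x,[np.linalg.norm(np.cross(x-o,d/np.linalg.norm(d))) for o,d in rays]
def proj(c,X):
    f=200/np.tan(np.radians(c["vfov"])/2); p=np.array(c["R"])@X+np.array(c["t"]); return f*p[0]/p[2]+c["cx"],f*p[1]/p[2]+c["cy"]
def blob(img,lo,hi,roi):
    m=cv2.inRange(cv2.cvtColor(img,cv2.COLOR_BGR2HSV),lo,hi); k=np.zeros_like(m); x0,y0,x1,y1=roi; k[y0:y1,x0:x1]=m[y0:y1,x0:x1]
    n,l,s,ce=cv2.connectedComponentsWithStats(k); i=1+np.argmax(s[1:,4]); return ce[i],s[i]
E
python3 - <<'E'
from h import *
cs=capture("scene");ct=capture("top")
g=((45,100,50),(80,255,255))
a,sa=blob(cs["img"],*g,(150,150,230,230)); b,sb=blob(ct["img"],*g,(390,160,440,210))
print(a,sa,b,sb)
print("scene z.116",plane(cs,*a,.116)); print("tri",tri([ray(cs,*a),ray(ct,*b)]))
print("scene top of knob",plane(cs,sa[0]+sa[2]/2,sa[1],.140),"bot",plane(cs,sa[0]+sa[2]/2+1,sa[1]+sa[3],.092))
big=cv2.resize(ct["img"][120:250,340:450],None,fx=6,fy=6,interpolation=cv2.INTER_CUBIC)[:600]; cv2.imwrite("pics/topz.png",big)
big=cv2.resize(cs["img"][165:245,160:270],None,fx=7,fy=7,interpolation=cv2.INTER_CUBIC); cv2.imwrite("pics/scz.png",big)
print("orange",)
o=((5,150,100),(16,255,255));a,sa=blob(cs["img"],*o,(390,160,440,220)); print(a,plane(cs,*a,.116))
E
```

```text
[187.6953405  188.06810036] [180 174  16  28 279] [412.87301587 185.34920635] [409 180  12  10  63]
scene z.116 [ 0.61519201 -0.21283877  0.116     ]
tri (array([ 0.61237946, -0.21252574,  0.11407055]), [np.float64(0.0018499091495197389), np.float64(0.0018499091495196214)])
scene top of knob [ 0.6105287 -0.2102991  0.14     ] bot [ 0.62005462 -0.21241052  0.092     ]
orange
[416.03802281 190.99239544] [0.54677316 0.15519872 0.116     ]
```

View pics/topz.png

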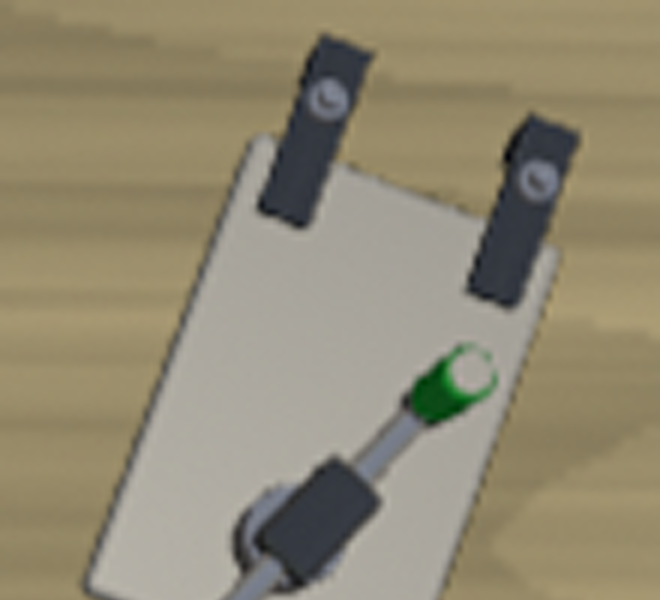

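View pics/scz.png

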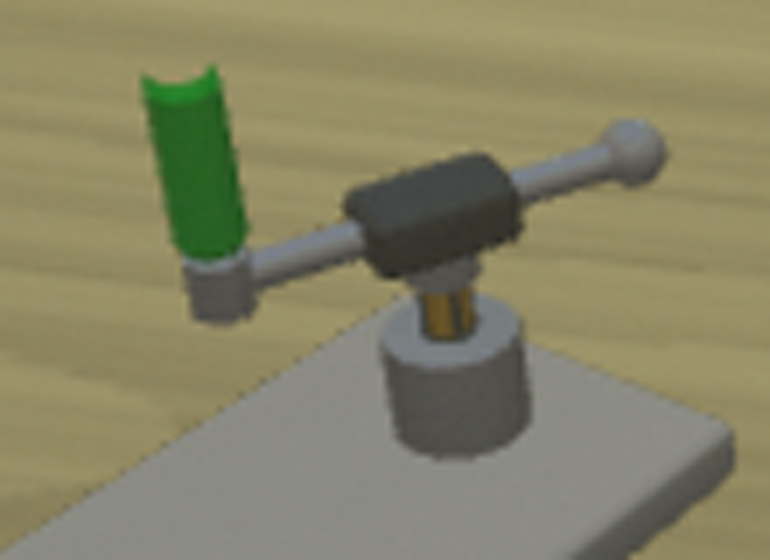

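```bash
python3 - <<'E'
from h import *
cs=capture("scene");ct=capture("top")
Z=lambda u,v,k,x,y:((u+.5)/k-.5+x,(v+.5)/k-.5+y)
k=Z(472,370,6,340,120); print("knob top",k,plane(ct,*k,.140))
def hub(c,roi):
    hsv=cv2.cvtColor(c["img"],cv2.COLOR_BGR2GRAY); 
    m=(hsv<80).astype(np.uint8)*255; q=np.zeros_like(m);x0,y0,x1,y1=roi;q[y0:y1,x0:x1]=m[y0:y1,x0:x1]
    n,l,s,ce=cv2.connectedComponentsWithStats(q);i=1+np.argmax(s[1:,4]);print(ce[i],s[i]);return ce[i]
a=Z(319,521,6,340,120)
hs=Z(433,214,7,160,165)
print("hub",tri([ray(cs,*hs),ray(ct,*a)]))
hub(cs,(200,180,240,210));hub(ct,(375,190,408,222))
bt=Z(451,333,7,160,165); 
for z in(.048,.066): print("boss top",plane(cs,*bt,z))
ball=Z(633,151,7,160,165); 
big=cv2.resize(ct["img"][180:240,355:430],None,fx=10,fy=10,interpolation=cv2.INTER_CUBIC); cv2.imwrite("pics/topz2.png",big)
for z in(.08,.084,.088): print("ball",plane(cs,*ball,z))
E
```

```text
knob top (418.25, 181.25) [ 0.6147839  -0.21462325  0.14      ]
hub (array([ 0.57417823, -0.17646893,  0.08266071]), [np.float64(0.0007615663588598786), np.float64(0.0007615663588599926)])
[221.58074534 195.86024845] [203 187  34  19 322]
[392.12711864 206.80084746] [382 197  21  22 236]
boss top [ 0.57586347 -0.17455997  0.048     ]
boss top [ 0.6007196  -0.16197791  0.066     ]
ball [ 0.52956909 -0.13905787  0.08      ]
ball [ 0.53606297 -0.1364027   0.084     ]
ball [ 0.54255684 -0.13374753  0.088     ]
```

View pics/topz2.png

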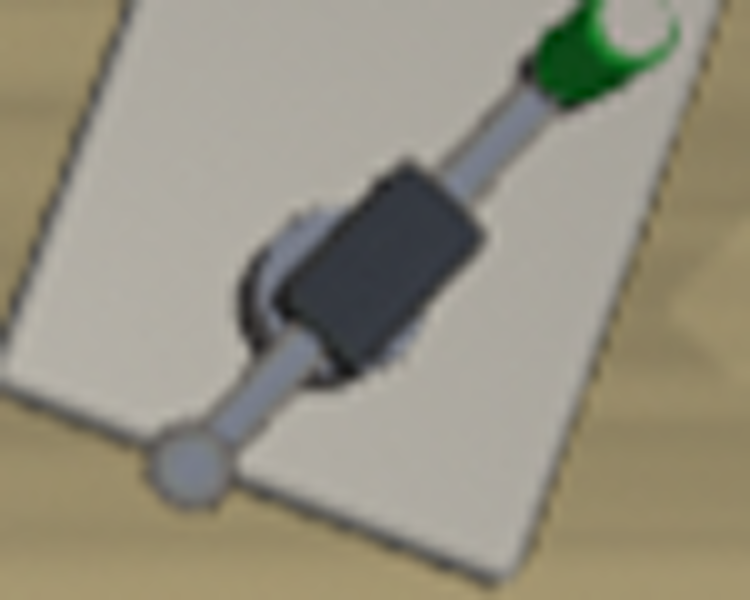

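The knob is at about (0.615, -0.214): scene and top views agree within 2 mm and the triangulated height is 0.114. The axis is at about (0.575, -0.176), from hub and boss, giving a radius of 55 mm as specified. The orange knob is 0.37 m away. First I'll transfer at height and turn the tool to yaw 90°.

```bash
python3 -m crank '[[1,-3.1,-3.3,0,0,0,0.133],[1,-6.2,-6.6,0,0,0,0.267],[1,-9.3,-9.8,0,0,0,0.4],[1,-12.3,-13.1,0,0,0,0.533],[1,-15.4,-16.4,0,0,0,0.667],[1,-18.5,-19.7,0,0,0,0.8],[1,-21.6,-22.9,0,0,0,0.933],[1,-24.7,-26.2,0,0,0,1.067],[1,-27.8,-29.5,0,0,0,1.2],[1,-30.9,-32.8,0,0,0,1.333]]'; python3 -c "
from h import *
print(read_state())"
```

```text
time: 1.3
tcp_pos: [0.3709, 0.2142, 0.2316]
tool_rot: [180.0, -0.1, 89.7]
force: [0.8, 0.2, -0.1]
grip_width: 0.0855
{'time': 1.3, 'joint_pos': array([-58.48787093,   3.28067697,  23.27698259, 118.29680372,
        -1.54982266,  58.64363419, -34.73825872]), 'joint_vel': array([ 30.90095919,  -3.36442412,  30.12034665,   3.96764   ,
        -0.329786  ,  -0.57493936, -14.79384218]), 'effort': array([-3.67016003e+00, -3.01003289e+01, -1.19014174e+00, -2.70591438e+01,
       -8.03867297e-03,  3.25780017e-01,  3.49301565e-01]), 'tcp_pos': array([0.37089398, 0.2142298 , 0.23159781]), 'tool_rot': array([ 1.79971520e+02, -5.42369882e-02,  8.97013800e+01]), 'force': array([ 0.84126911,  0.17874439, -0.09938979]), 'ft_torque': array([ 0.07904768, -0.05796148,  0.03855749]), 'grip_width': 0.08548454569211143}
```

```bash
python3 -m crank '[[1,-4,2.3,0,0,0,0],[1,-8,4.6,0,0,0,0],[1,-12,6.9,0,0,0,0],[1,-16,9.1,0,0,0,0],[1,-20,11.4,0,0,0,0],[1,-24,13.7,0,0,0,0],[1,-28,16,0,0,0,0],[1,-32,18.3,0,0,0,0],[1,-36,20.6,0.5,0,0,0],[1,-40,22.8,1,0,0,0]]'; python3 -m crank '[[1,-2,1.2,1,0,0,0],[1,-2.7,1.6,2,0,0,0],[1,-2.7,1.6,3,0,0,0],[1,-2.7,1.6,3,0,0,0]]';python3 - <<'E'
from h import *
print(read_state()["joint_pos"])
for n in("scene","top"):
    c=capture(n);cv2.imwrite(f"pics/{n}1.png",c["img"])
print(read_state())
E
```

```text
time: 2.3
tcp_pos: [0.5993, -0.1855, 0.2211]
tool_rot: [180.0, -0.0, 90.1]
force: [-0.2, 0.6, -0.0]
grip_width: 0.0855
time: 2.7
tcp_pos: [0.6132, -0.2092, 0.1893]
tool_rot: [-179.8, -0.1, 90.1]
force: [-0.2, 0.8, -0.1]
grip_width: 0.0855
[-10.32038484  31.49530422  36.987894    92.44488971 -20.63902428
  63.25267407  32.14204996]
{'time': 2.8, 'joint_pos': array([-10.37497033,  31.38331834,  37.04261365,  92.34375199,
       -20.61681318,  63.29991658,  32.13854356]), 'joint_vel': array([-0.07299186, -0.70648617,  0.54884209, -0.80754491, -0.01750879,
        0.13768462,  0.04629472]), 'effort': array([ 4.92779128e-01, -5.87706149e+01,  1.11818665e+01, -2.71264529e+01,
        1.58378488e-02, -2.59919674e-02,  6.16701887e-03]), 'tcp_pos': array([ 0.61409462, -0.20923688,  0.19124294]), 'tool_rot': array([-1.79973344e+02, -6.72091011e-02,  9.01083458e+01]), 'force': array([ 0.33304683,  0.41961975, -0.22744465]), 'ft_torque': array([-0.0383736 , -0.07033273,  0.04272522]), 'grip_width': 0.08555384926052718}
```

View pics/scene1.png

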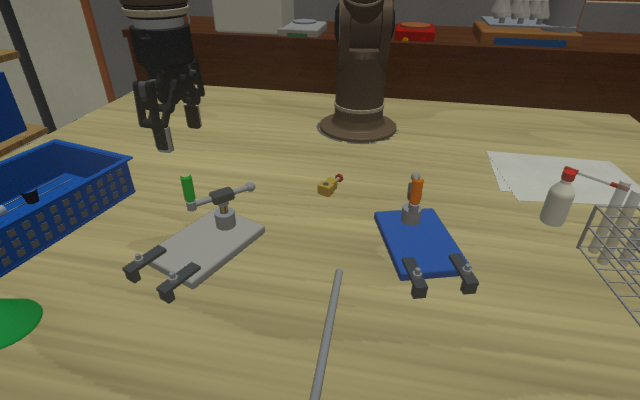

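The gripper hangs above and behind the knob at (165,100), which is clear of it. Next I'll descend and grip, with the TCP at about 0.101 so the tips stay above the 92 mm bar.

```bash
python3 -m crank '[[1,-0.45,0.1,1.5,0,0,0],[1,-0.45,0.1,3,0,0,0],[1,-0.45,0.1,4.5,0,0,0],[1,-0.45,0.1,6,0,0,0],[1,-0.45,0.1,7,0,0,0],[1,-0.45,0.1,8,0,0,0],[1,-0.45,0.1,9,0,0,0],[1,-0.45,0.1,9,0,0,0]]' 60; python3 - <<'E'
from h import *
for n in("scene","top"):
    c=capture(n);cv2.imwrite(f"pics/{n}2.png",c["img"])
cs=capture("scene");cv2.imwrite("pics/sc2z.png",cv2.resize(cs["img"][120:240,120:270],None,fx=5,fy=5,interpolation=cv2.INTER_CUBIC))
E
```

```text
time: 3.6
tcp_pos: [0.6146, -0.2153, 0.0997]
tool_rot: [-179.9, -0.0, 90.0]
force: [-0.1, 0.5, -0.2]
grip_width: 0.085
```

View pics/sc2z.png

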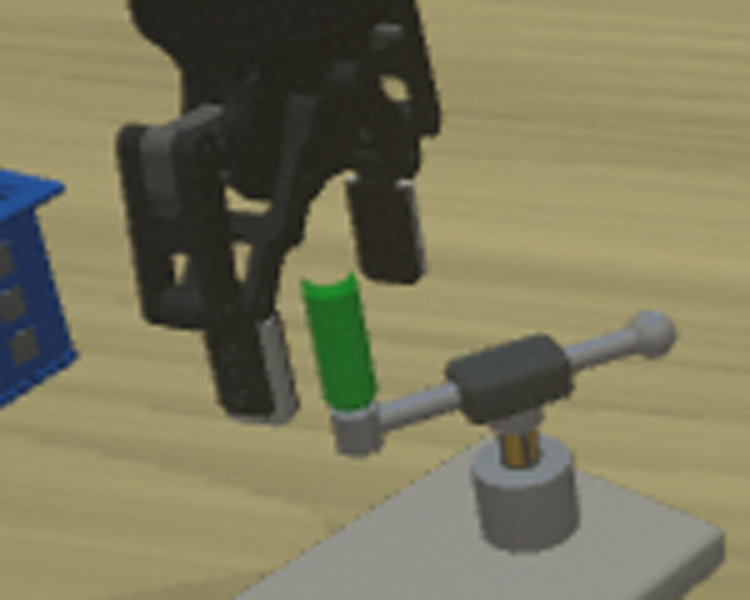

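View pics/top2.png

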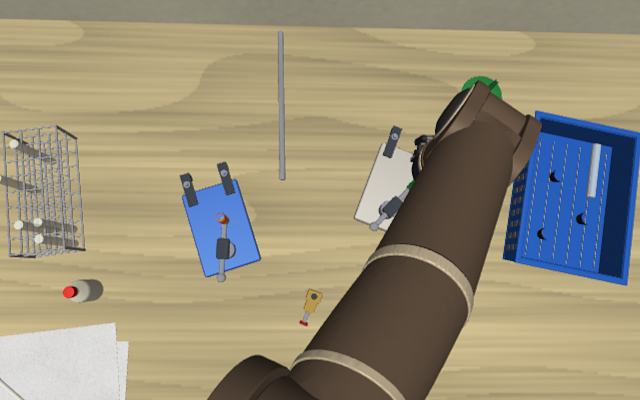

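```bash
python3 - <<'E'
from h import *
cs=capture("scene"); s=read_state(); p=s["tcp_pos"]; print(p, s["time"])
g=((45,100,50),(80,255,255)); a,sa=blob(cs["img"],*g,(150,150,230,230)); print(a,sa,plane(cs,*a,.116))
for dx in(-.0425,0,.0425):
  for z in(.113,.116):
    u,v=proj(cs,np.array([p[0]+dx,p[1],z])); print(dx,z,u,v,(u-120)*5,(v-120)*5)
E
```

```text
[ 0.61565785 -0.21592751  0.1018794 ] 3.8
[187.72597865 188.01779359] [180 174  15  28 281] [ 0.61503071 -0.21286537  0.116     ]
-0.0425 0.113 197.6104938741894 177.37410517545456 388.05246937094694 286.8705258772728
-0.0425 0.116 197.34178098140325 175.8510808320123 386.70890490701623 279.2554041600614
0 0.113 186.1274764203656 189.585067749231 330.63738210182805 347.92533874615503
0 0.116 185.81656164518932 188.01099218271074 329.0828082259466 340.0549609135537
0.0425 0.113 173.3615354582743 203.16028244641228 266.8076772913714 415.8014122320614
0.0425 0.116 173.00039409906987 201.53294405800636 265.0019704953493 407.6647202900318
```

Calibration and fingers agree, and the tool is only about 2 mm off the knob in y. I'll correct that and close.

```bash
python3 -m crank '[[0,0.2,0,0,0,0,0],[-1,0.2,0,0,0,0,0],[-1,0.2,0,0,0,0,0],[-1,0.2,0,0,0,0,0],[-1,0.2,0,0,0,0,0],[-1,0.2,0,0,0,0,0],[-1,0.2,0,0,0,0,0],[-1,0.2,0,0,0,0,0]]' 60; python3 - <<'E'
from h import *
s=read_state();print(s)
# arc offsets (cm) tool x=+Y,y=+X, from grip, az0=-43.5, r=5.5
a0=np.radians(-43.5)
for d in range(0,300,10):
    a=a0-np.radians(d); print(d, np.round([5.5*(np.sin(a)-np.sin(a0)),5.5*(np.cos(a)-np.cos(a0))],2))
E
```

```text
time: 4.6
tcp_pos: [0.6148, -0.2139, 0.1013]
tool_rot: [-180.0, -0.0, 90.0]
force: [-5.0, 0.6, 3.5]
grip_width: 0.0164
{'time': 4.6, 'joint_pos': array([ -7.92612956,  37.00112733,  34.02457763,  96.4264282 ,
       -24.50699258,  54.23205934,  35.32188039]), 'joint_vel': array([-0.06824323,  0.0435545 ,  0.02677884, -0.06215502, -0.10117156,
       -0.15922707, -0.06533116]), 'effort': array([-8.80041886e-01, -6.26042032e+01,  1.10394752e+01, -2.55896455e+01,
       -6.41037785e-01, -1.09339278e+00, -2.00830127e-04]), 'tcp_pos': array([ 0.61478413, -0.21385763,  0.10127427]), 'tool_rot': array([-1.79955873e+02, -4.39569957e-03,  8.99797909e+01]), 'force': array([-4.9902016 ,  0.56782302,  3.45028307]), 'ft_torque': array([ 0.0507692 ,  0.90468179, -0.00436882]), 'grip_width': 0.016377330983864326}
0 [0. 0.]
10 [-0.64 -0.72]
20 [-1.14 -1.54]
30 [-1.49 -2.43]
40 [-1.68 -3.37]
50 [-1.7  -4.33]
60 [-1.56 -5.27]
70 [-1.26 -6.18]
80 [-0.8  -7.03]
90 [-0.2  -7.78]
100 [ 0.51 -8.41]
110 [ 1.33 -8.91]
120 [ 2.22 -9.26]
130 [ 3.16 -9.45]
140 [ 4.12 -9.48]
150 [ 5.07 -9.34]
160 [ 5.98 -9.03]
170 [ 6.82 -8.58]
180 [ 7.57 -7.98]
190 [ 8.21 -7.26]
200 [ 8.71 -6.44]
210 [ 9.06 -5.55]
220 [ 9.25 -4.61]
230 [ 9.28 -3.65]
240 [ 9.13 -2.71]
250 [ 8.83 -1.8 ]
260 [ 8.37 -0.95]
270 [ 7.78 -0.2 ]
280 [7.06 0.43]
290 [6.24 0.93]
```

```bash
python3 -m crank '[[-1,-0.3,-0.35,0,0,0,0],[-1,-0.64,-0.72,0,0,0,0],[-1,-1.14,-1.54,0,0,0,0],[-1,-1.49,-2.43,0,0,0,0],[-1,-1.68,-3.37,0,0,0,0],[-1,-1.7,-4.33,0,0,0,0],[-1,-1.7,-4.33,0,0,0,0],[-1,-1.7,-4.33,0,0,0,0]]'; python3 - <<'E'
from h import *
cs=capture("scene"); s=read_state(); print(s["tcp_pos"],s["force"])
cv2.imwrite("pics/sc3z.png",cv2.resize(cs["img"][120:240,120:270],None,fx=5,fy=5,interpolation=cv2.INTER_CUBIC))
E
```

```text
time: 5.4
tcp_pos: [0.5728, -0.2307, 0.1016]
tool_rot: [179.9, 0.0, 90.0]
force: [2.3, 0.9, -0.0]
grip_width: 0.0166
[ 0.57284146 -0.23080691  0.10154226] [ 2.72579185  0.40016741 -0.21958305]
```

View pics/sc3z.png

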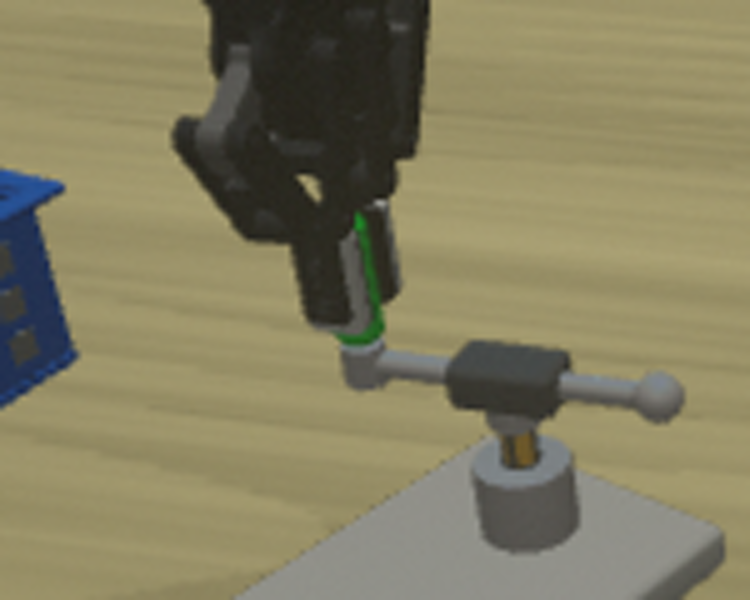

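The knob is held at zoom (360,280), the bar has followed about 50°, and forces are low. Next is on to 180°.

```bash
python3 -m crank '[[-1,0.14,-0.94,0,0,0,0],[-1,0.44,-1.85,0,0,0,0],[-1,0.9,-2.7,0,0,0,0],[-1,1.5,-3.45,0,0,0,0],[-1,2.21,-4.08,0,0,0,0],[-1,3.03,-4.58,0,0,0,0],[-1,3.92,-4.93,0,0,0,0],[-1,4.86,-5.12,0,0,0,0],[-1,5.82,-5.15,0,0,0,0],[-1,6.77,-5.01,0,0,0,0]]'; python3 -m crank '[[-1,0.91,0.31,0,0,0,0],[-1,1.75,0.76,0,0,0,0],[-1,2.5,1.36,0,0,0,0],[-1,2.5,1.36,0,0,0,0],[-1,2.5,1.36,0,0,0,0],[-1,2.5,1.36,0,0,0,0],[-1,2.5,1.36,0,0,0,0]]'; python3 - <<'E'
from h import *
cs=capture("scene"); s=read_state(); print(s["tcp_pos"],s["force"],np.linalg.norm(s["tcp_pos"][:2]-[.6148,-.2139]))
cv2.imwrite("pics/sc4z.png",cv2.resize(cs["img"][120:240,120:270],None,fx=5,fy=5,interpolation=cv2.INTER_CUBIC))
E
```

```text
time: 6.45
tcp_pos: [0.5204, -0.1653, 0.1012]
tool_rot: [-179.9, 0.2, 89.9]
force: [-2.7, -5.8, 1.0]
grip_width: 0.0166
time: 7.15
tcp_pos: [0.5345, -0.1382, 0.1011]
tool_rot: [-179.9, -0.0, 90.0]
force: [-5.6, 0.0, 3.3]
grip_width: 0.0165
[ 0.53455985 -0.13818168  0.10106691] [-6.09067695  0.03315358  2.79590175] 0.11032563439726727
```

View pics/sc4z.png

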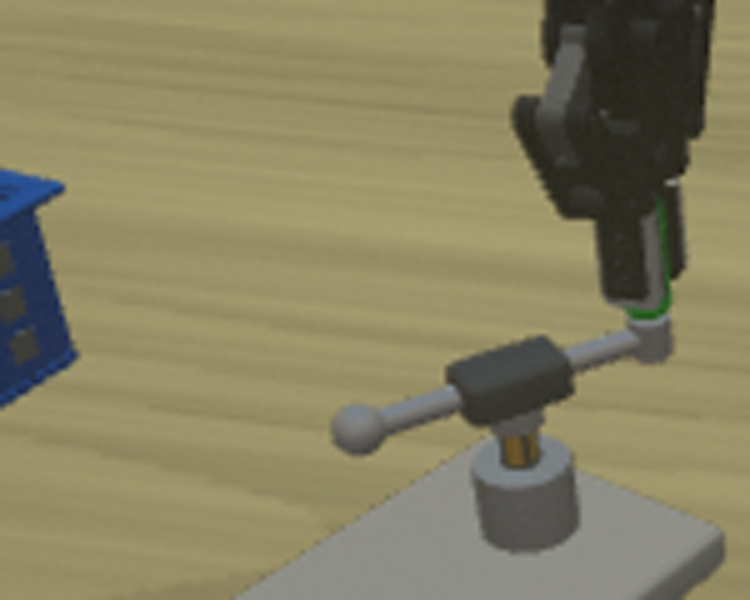

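The bar has turned half a turn: the knob is now at zoom (650,280) and the ball is on the left. Chord is 0.110 m. Next is backing off 90°.

```bash
python3 -m crank '[[-1,-0.75,-0.6,0,0,0,0],[-1,-1.59,-1.05,0,0,0,0],[-1,-2.5,-1.36,0,0,0,0],[-1,-3.45,-1.5,0,0,0,0],[-1,-4.41,-1.47,0,0,0,0],[-1,-5.35,-1.28,0,0,0,0],[-1,-6.24,-0.93,0,0,0,0],[-1,-7.06,-0.43,0,0,0,0],[-1,-7.77,0.2,0,0,0,0],[-1,-7.77,0.2,0,0,0,0]]'; python3 -m crank '[[-1,0,0,0,0,0,0],[-1,0,0,0,0,0,0],[-1,0,0,0,0,0,0],[-1,0,0,0,0,0,0]]';  python3 - <<'E'
from h import *
cs=capture("scene"); s=read_state(); print(s["tcp_pos"],s["force"],np.linalg.norm(s["tcp_pos"][:2]-[.6148,-.2139]))
cv2.imwrite("pics/sc5z.png",cv2.resize(cs["img"][120:240,120:270],None,fx=5,fy=5,interpolation=cv2.INTER_CUBIC))
E
```

```text
time: 8.2
tcp_pos: [0.5374, -0.2165, 0.1013]
tool_rot: [-180.0, -0.0, 89.9]
force: [-2.7, 0.4, 4.0]
grip_width: 0.016
time: 8.6
tcp_pos: [0.5374, -0.216, 0.1015]
tool_rot: [180.0, 0.0, 90.0]
force: [-4.3, -1.3, 3.6]
grip_width: 0.0166
[ 0.53736779 -0.21600074  0.10142607] [-3.83977827 -2.07791498  3.35503302] 0.07746070229665644
```

View pics/sc5z.png

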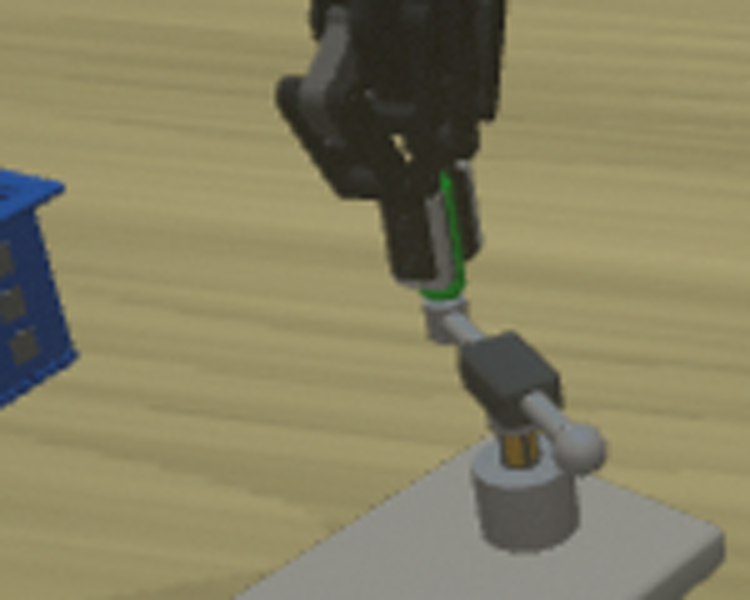

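It is backed off to 90° (chord 77 mm). Next is forward to 250°, just short of the earliest possible stop at 258°.

```bash
python3 -m crank '[[-1,0.71,-0.63,0,0,0,0],[-1,1.53,-1.13,0,0,0,0],[-1,2.42,-1.48,0,0,0,0],[-1,3.36,-1.67,0,0,0,0],[-1,4.32,-1.7,0,0,0,0],[-1,5.27,-1.56,0,0,0,0],[-1,6.18,-1.25,0,0,0,0],[-1,7.02,-0.8,0,0,0,0],[-1,7.77,-0.2,0,0,0,0],[-1,8.41,0.52,0,0,0,0]]'; python3 -m crank '[[-1,0.5,0.82,0,0,0,0],[-1,0.85,1.71,0,0,0,0],[-1,1.04,2.65,0,0,0,0],[-1,1.07,3.61,0,0,0,0],[-1,0.92,4.55,0,0,0,0],[-1,0.62,5.46,0,0,0,0],[-1,0.62,5.46,0,0,0,0],[-1,0.62,5.46,0,0,0,0]]';  python3 - <<'E'
from h import *
s=read_state(); p=s["tcp_pos"]; print(p,s["force"]); v=p[:2]-[.575,-.1757]; print(np.hypot(*v),np.degrees(np.arctan2(v[1],v[0])))
# rel 250 offsets
a0=np.radians(-43.5-250)
for d in range(0,56,3):
    a=a0-np.radians(d); print(250+d, np.round([5.5*(np.sin(a)-np.sin(a0)),5.5*(np.cos(a)-np.cos(a0))],2))
E
```

```text
time: 9.65
tcp_pos: [0.5414, -0.1314, 0.1009]
tool_rot: [-179.9, 0.0, 90.0]
force: [-5.0, -3.4, 1.7]
grip_width: 0.0165
time: 10.45
tcp_pos: [0.5965, -0.125, 0.1006]
tool_rot: [-179.9, -0.0, 90.0]
force: [-2.5, -1.9, -2.3]
grip_width: 0.0164
[ 0.59647604 -0.12500924  0.10057347] [-2.53438539 -1.9383601  -2.26559264]
0.0550524589357022 67.03919431815633
250 [0. 0.]
253 [-0.12  0.26]
256 [-0.26  0.52]
259 [-0.41  0.76]
262 [-0.57  1.  ]
265 [-0.74  1.23]
268 [-0.92  1.45]
271 [-1.12  1.66]
274 [-1.33  1.86]
277 [-1.55  2.05]
280 [-1.77  2.23]
283 [-2.01  2.39]
286 [-2.25  2.55]
289 [-2.5   2.69]
292 [-2.76  2.81]
295 [-3.03  2.92]
298 [-3.3   3.02]
301 [-3.57  3.11]
304 [-3.85  3.18]
```

Now I'll creep toward the stop and check force and lag.

```bash
cat > f.py <<'E'
from h import *
s=read_state(); p=s["tcp_pos"]; v=p[:2]-[.575,-.1757]; a=np.arctan2(v[1],v[0]); t=np.array([np.sin(a),-np.cos(a)])
print("r",np.hypot(*v),"turned",(-43.5-np.degrees(a))%360,"F",np.round(s["force"],1),"tangential",s["force"][:2]@t)
E
python3 -m crank '[[-1,-0.12,0.26,0,0,0,0],[-1,-0.26,0.52,0,0,0,0],[-1,-0.41,0.76,0,0,0,0],[-1,-0.57,1.0,0,0,0,0],[-1,-0.57,1.0,0,0,0,0]]'; python3 f.py
python3 -m crank '[[-1,-0.17,0.23,0,0,0,0],[-1,-0.35,0.45,0,0,0,0],[-1,-0.35,0.45,0,0,0,0],[-1,-0.35,0.45,0,0,0,0]]'; python3 f.py
```

```text
time: 10.95
tcp_pos: [0.606, -0.1303, 0.1005]
tool_rot: [-179.9, -0.1, 90.0]
force: [-5.9, -0.5, -3.0]
grip_width: 0.0165
r 0.0549583739592059 turned 260.82651776512506 F [-5.9 -0.5 -3. ] tangential -4.625034609002819
time: 11.35
tcp_pos: [0.6095, -0.1328, 0.1003]
tool_rot: [-179.7, -0.2, 90.0]
force: [-8.1, 2.0, 0.4]
grip_width: 0.0164
r 0.05509056508871763 turned 265.28615894971824 F [-8.1  2.   0.4] tangential -7.54619165386604
```

```bash

python3 -m crank '[[-1,-0.2,0.21,0,0,0,0],[-1,-0.41,0.41,0,0,0,0],[-1,-0.41,0.41,0,0,0,0],[-1,-0.41,0.41,0,0,0,0]]'; python3 f.py
```

```text
time: 11.75
tcp_pos: [0.6116, -0.1342, 0.0999]
tool_rot: [-179.5, -0.4, 90.1]
force: [-14.8, 9.4, 5.9]
grip_width: 0.0164
r 0.05536711625967138 turned 267.88338022304856 F [-14.8   9.4   5.9] tangential -17.342863801073776
```

```bash

python3 -m crank '[[-1,-0.22,0.19,0,0,0,0],[-1,-0.44,0.37,0,0,0,0],[-1,-0.44,0.37,0,0,0,0],[-1,-0.44,0.37,0,0,0,0]]'; python3 f.py;  python3 - <<'E'
from h import *
cs=capture("scene")
cv2.imwrite("pics/sc6z.png",cv2.resize(cs["img"][120:240,120:270],None,fx=5,fy=5,interpolation=cv2.INTER_CUBIC))
E
```

```text
time: 12.15
tcp_pos: [0.6136, -0.1357, 0.0996]
tool_rot: [-179.2, -0.7, 90.2]
force: [-21.2, 15.8, 11.1]
grip_width: 0.0164
r 0.05551973188699865 turned 270.4779142529655 F [-21.2  15.8  11.1] tangential -26.18948998930725
```

View pics/sc6z.png

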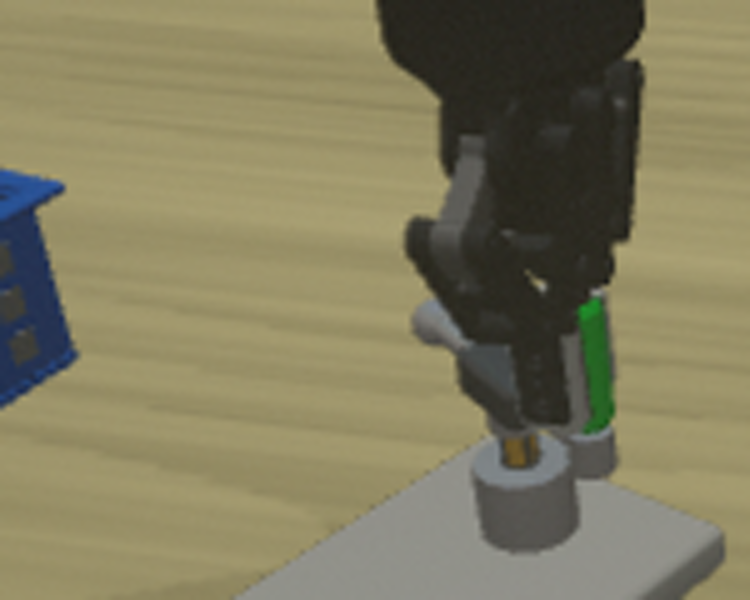

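The tangential force has climbed to 26 N with almost no motion. That is well above the 5 N of turning friction, and the ~267° turned lies within the expected 258–286°, so this is the stop. I'll relax the push, open, and rise.

```bash

python3 -m crank '[[-1,0.3,-0.25,0,0,0,0],[-1,0.6,-0.55,0,0,0,0],[-1,0.75,-0.7,0,0,0,0],[-1,0.75,-0.7,0,0,0,0]]'; python3 f.py
python3 -m crank '[[-0.5,0,0,0,0,0,0],[0.2,0,0,0,0,0,0],[0.6,0,0,0,0,0,0],[0.6,0,0,0,0,0,0],[0.6,0,0,0,0,0,0],[0.6,0,0,0,0,0,0]]'; python3 f.py;  python3 - <<'E'
from h import *
cs=capture("scene")
cv2.imwrite("pics/sc7z.png",cv2.resize(cs["img"][120:240,120:270],None,fx=5,fy=5,interpolation=cv2.INTER_CUBIC))
E
```

```text
time: 12.6
tcp_pos: [0.6099, -0.1331, 0.1003]
tool_rot: [-179.7, -0.2, 90.1]
force: [-9.3, 3.2, 0.6]
grip_width: 0.0162
r 0.05504655020810788 turned 265.8238664481031 F [-9.3  3.2  0.6] tangential -9.213835670403547
time: 13.2
tcp_pos: [0.6129, -0.1355, 0.1015]
tool_rot: [180.0, 0.0, 90.0]
force: [0.0, 0.1, -0.3]
grip_width: 0.0683
r 0.055257941574084875 turned 269.8634499644495 F [ 0.   0.1 -0.3] tangential -0.04361708565208661
```

View pics/sc7z.png

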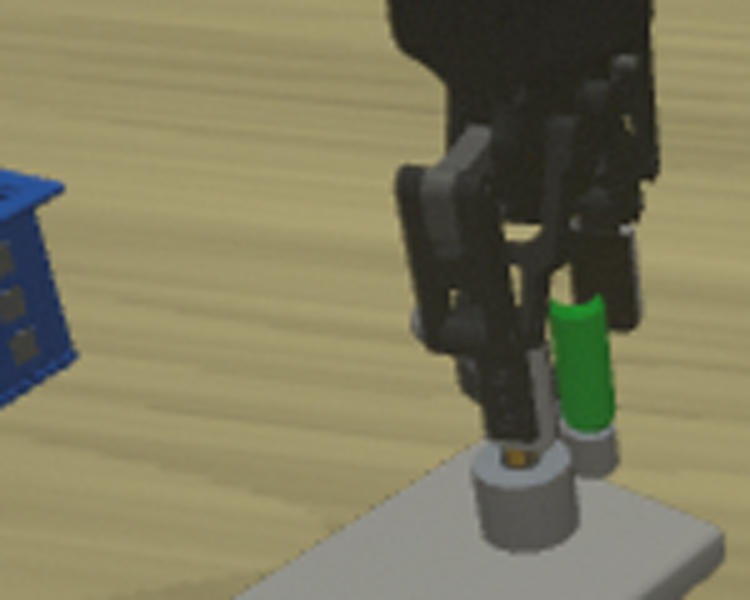

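The fingers are open on either side of the knob (zoom (582,365)) and the force is zero. Now I'll rise straight up and check.

```bash

python3 -m crank '[[0.6,0,0,-1,0,0,0],[0.6,0,0,-3,0,0,0],[0.6,0,0,-5,0,0,0],[0.6,0,0,-8,0,0,0],[0.6,0,0,-11,0,0,0],[0.6,0,0,-13,0,0,0],[0.6,0,0,-13,0,0,0],[0.6,0,0,-13,0,0,0]]'; python3 - <<'E'
from h import *
cs=capture("scene"); g=((45,100,50),(80,255,255)); a,sa=blob(cs["img"],*g,(150,150,290,240)); p=plane(cs,*a,.1147); v=p[:2]-[.575,-.1757]
print(a,sa,p,np.hypot(*v),"turned",(-43.5-np.degrees(np.arctan2(v[1],v[0])))%360)
o=((5,150,100),(16,255,255));a,sa=blob(cs["img"],*o,(390,160,440,220)); print(a,plane(cs,*a,.116)); print(read_state()["tcp_pos"],read_state()["force"])
cv2.imwrite("pics/sc8.png",cs["img"])
E
```

```text
time: 14.05
tcp_pos: [0.6127, -0.1355, 0.2319]
tool_rot: [179.9, -0.0, 90.0]
force: [-1.0, 0.6, -0.4]
grip_width: 0.0687
[236.28308824 192.29779412] [230 179  13  27 272] [ 0.60944036 -0.13104479  0.1147    ] 0.05639349237570712 turned 264.1412253204187
[415.98120301 190.96992481] [0.54671905 0.15510764 0.116     ]
[ 0.61224306 -0.1353499   0.23095928] [-1.19238296  0.24094253 -0.56452905]
```

View pics/sc8.png

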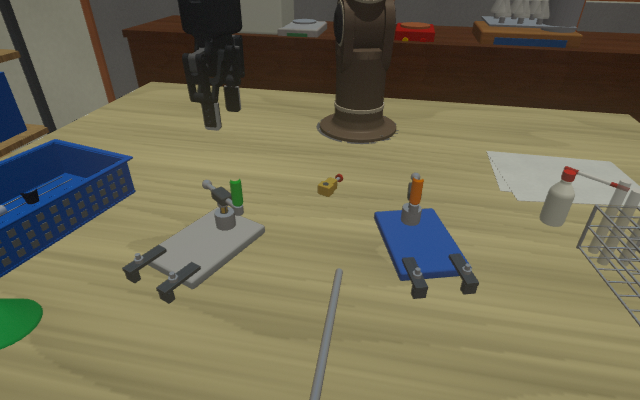

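```bash
python3 -c "
from rig import *
print(close_job()); print(read_state()['time'])"
```

```text
the job is handed in; nothing more can be done
None
the job is handed in; nothing more can be done
```

I cleaned the grey base's thread with the green-knobbed tap wrench and handed the job in at about 14 s. I gripped the knob from above and led it round on the 55 mm circle.

| Step | Angle from start | Check |
|---|---|---|
| Half turn forward | about 180° | knob 0.110 m from its start, held about 0.5 s |
| Back-off | to about 90° | knob 0.077 m from its start, held about 0.5 s |
| Forward to the stop | about 265° | push rose from about 5 N to 26 N at the knob with almost no motion |

I then eased the push, opened the fingers and rose clear to about 0.23 m.

- **Tap position:** the last picture puts the knob at about 264° of turn, against about 266° from the tool just before release. Both fall inside the 258–286° where the stop could be. They differ by 2°, and the allowed error is 11°.
- **Clear of the bench:** the force reading after rising was only noise, about 1 N.
- **Orange knob:** its measured position changed by about 0.1 mm, so it was not moved.
- **Not checked:** the tap's joint angle cannot be read directly, so "fully home" rests on the force rise and these angles. None of the checks failed.

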